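# Stand a bored plate on edge in the vise and wind the vise shut

## Robot

A 6-joint arm with a two-finger parallel gripper is mounted at the origin on a cart in front of the work surface, level with it; the furniture and walls round the work are solid. World frame = base frame: x ahead of the robot, y to its left, z up, the work surface at z = 0. Lengths are in m, angles in rad, forces in N, time in s.
With the tool pointing down it reaches from about 0.25 to 0.775 m from the base axis. Payload 4 kg.
Tool frame: the origin (TCP) lies between the finger pads; the fingertips stand 11 mm ahead of it and the grasp point (between the pads) lies 8 mm behind it (robot.tip_extent is the z of the fingertips in the tool frame, in m); z points along the fingers, y is the line along which they close (so a half turn about z gives the same grasp; the last joint's range is limited). The gripper opens to 94 mm and grips with 3 to 60 N. Pads are 16 mm wide; open, the fingers measure 119 mm over their backs; the gripper's body (75 mm by 177 mm) begins 78 mm behind the grasp point.
Start: joints at [1.172, 0.087, 1.371, -0, 1.684, -0.103], TCP at [0.16, 0.526, 0.217] pointing down, gripper open.
Joint ranges: [-3.1, 3.1], [-0.76, 2.03], [0.27, 2.55], [-1.08, 4.22], [0.17, 2.65], [-2.57, 2.57]. Speed limits (rad/s): [2.79, 2.79, 3.14, 3.14, 3.14, 3.14].

## Interface

Orientations are given as [roll, pitch, yaw] about the fixed x, y, z axes, in that order (R = Rz(yaw) Ry(pitch) Rx(roll)).
In Python, from bench import robot, imaging gives the robot as it stands.
- The arm moves only by the shell command python3 -m pendant 'ROWS'. ROWS is JSON, a list of rows, each a list of 7 numbers: the shift along the world's x, y, z in cm, then the turn, a rotation vector about the world's x, y, z in degrees, then the opening, from 0 (shut) to 1 (fully open). In form: [[dx, dy, dz, ax, ay, az, jaw], ...]. A call has 1 to 8 rows; each row shifts and turns the commanded pose from where the row before left it; what a row does not reach is not made up. A row lasts 1/10 s, in which the tool goes at most 50 mm and 8.59 degrees, less where a joint would pass 70% of its speed; a pose out of reach is approached as far as the arm can. A call is refused whole if a number of a shift passes 5 or a number of a turn 8.59, either way. A call with a gripper value outside its range is refused whole. The fingers move at their own pace and stop on an object; the grip force is fixed at half the most. Time passes only in rows, so rows that do not move let the fingers close. It gives the time, the measured TCP pose, the force, the opening and the grip force at its end, in the units of the state.
- robot.get_obs(): the state, without advancing time (a new reading comes with each control period).
- imaging.snapshot(name): name is "side" or "top"; returns the picture (400x640x3 uint8, red, green, blue); there is no depth.
- imaging.camera_params(name): a dict with "camera_matrix" (3x3 intrinsics, pixels), "R" (3x3) and "t" (3): a world point X has camera coordinates R X + t. Camera axes: x right, y down, z forward; pixel columns grow to the right and rows downward; lengths in m; the calibration is good to about 2 mm. A picture is of the moment at which its call begins. camera_params takes no time and is no camera call.
- robot.close_job(): hands the job in; it is judged then, once.
The state is a dict: "time": time; "joint_positions": joint angles; "qvel": joint speeds; "joint_torque": joint torques, N m; "tool_pos": TCP position; "ee_rot": TCP orientation; "wrist_force": force on the tool from outside, world axes, zero at the start; "wrist_torque": the same for the moment, N m; "width": finger opening in m; "finger_force": force on a finger pad.
Only numpy, scipy, OpenCV 4.12 (cv2) and the standard library are available. Lean on these libraries where they do the work, as an engineer would, in place of code of your own. Each camera call takes 0.05 s, during which the arm holds its last target. There are 200 camera calls.

## Task

The bored aluminium plate leaning in the slanted steel rest is to have its upper edge drilled. Lift it out of the rest and stand it upright on one of its long thin edges on the flat bed of the small grey bench vise, between the open jaws and about central in their width; lower it in rather than dropping it, and let go so that it stands by itself. Then wind the vise's crank clockwise (as seen from the crank's end), which takes more than one full turn, until the jaws grip the plate tight, let go of the crank, and leave the tools and other things lying about where they are.

Things in the scene. Friction and masses are not known exactly. Their poses are not given: they have to be found in the camera images.
- plate: bare aluminium plate, 110 (x, length) x 16 (y, thickness) x 70 mm (z, height), 0.33 kg, a 26 mm bore in the middle and a 9 mm hole near each corner; origin at its centre. At the start it leans in the rest 35 degrees from vertical, one long thin edge in the rest's feet, the upper long edge free.
- rest: dark steel rest, bolted down: 96 x 88 x 5 mm foot plate and two slanted cheeks 12 mm wide that bear under the plate 41 mm either side of its middle; open (70 mm) between them. Origin under the foot plate's centre; x along the plate it holds; the plate's upper edge leans over towards +y. A 7 mm lip keeps its lower edge in on the -y side. Top of cheeks 77 mm high.
- vise: grey bench vise, bolted down, 96 mm wide. Origin on the worktop under its middle; z up, x along the jaws' width, y along the screw: fixed jaw at the +y end, crank at the -y end. Its flat bed, on which work stands, is 85 mm high; the jaws rise to 123 mm. The fixed jaw's face is the plane y = +40 mm; the moving jaw's face is at y = 40 mm minus the opening.
- crank (a joint): angle of crank and screw, rad. 0: arm straight up; grows clockwise seen from the crank's end (the grip goes from the top towards the vise's +x, then down) and closes the jaw 6 mm a turn: opening = 24.2 mm - 0.955 mm x angle. Starts at -1.5 to 1.3, stays where left, thread ends at 9.95. Axis: the vise's x = 0, 70 mm high; grip radius 42 mm.
- crank_grip (a point): middle of the crank's black grip sleeve, which turns freely on its pin: a sleeve 23 mm thick and 58 mm long, parallel to the vise's y, centred at y = -132 mm in the vise's frame.
- jaw: moving jaw of the vise, 96 x 48 x 38 mm, grey with a bare steel face plate; origin in the middle of its working face (towards +y), at bed height; axes as the vise's. It slides along the vise's y as the crank turns.
- gauge_block: bystander: ground steel block, 25 x 60 x 30 mm, beside the vise; origin under its middle
- wrench_10: bystander: open-ended wrench, 21 x 126 x 7 mm, lying; origin under its middle
- hex_key_6: bystander: black hex key, 32 x 94 x 6 mm, lying; origin under its middle
- spare_roller_1: bystander: grey roller, 27 mm across, 30 mm tall, standing; origin under its middle
- caliper: bystander: slide caliper, 72 x 210 x 13 mm, lying behind; origin under its middle
- hex_key_5: bystander: small black hex key, 27 x 78 x 5 mm, lying; origin under its middle
- oil_bottle: bystander: small oil bottle with a spout, 44 mm across, 145 mm tall, standing; origin under its middle

How it is judged:
On the way:
1. the plate stands upright by itself on a long thin edge on the vise's bed, between the jaws, touched by no finger, with the jaws still open (angle between the z axis of plate and the z axis of vise, either way round below 0.06 rad and angle between the x axis of plate and the x axis of vise, either way round below 0.25 rad and z of plate in the frame of vise between 0.1165 and 0.1235 m and x of plate in the frame of vise between -0.02 and 0.02 m and y of plate in the frame of vise between 0.018 and 0.036 m and contact force between the fingers and plate below 0.05 N and value of joint crank below 7.5 rad), for 0.3 s.
At the end, for the whole second after the job is handed in: the plate stands at rest on a long thin edge on the vise's bed (centre 116.5 to 123.5 mm high), upright within 0.03 rad, parallel to the jaws within 0.05 rad, within 20 mm of the middle of their width, and the moving jaw presses it with more than 10 N (angle between the z axis of plate and the z axis of vise, either way round below 0.03 rad and angle between the x axis of plate and the x axis of vise, either way round below 0.05 rad and z of plate in the frame of vise between 0.1165 and 0.1235 m and x of plate in the frame of vise between -0.02 and 0.02 m and linear speed of plate below 0.01 m/s and contact force between plate and jaw above 10 N); the robot touches nothing.
It fails at once if the plate is dropped into the vise: it moves faster than 0.45 m/s when within about 30 mm of standing on the bed (distance between plate and jaw below 0.065 m and linear speed of plate above 0.45 m/s).
It fails at once if a bystander is shifted by more than 30 mm (distance of any of gauge_block, wrench_10, hex_key_6, spare_roller_1, caliper, hex_key_5, oil_bottle from where it was at the start of the episode above 0.03 m).
It also fails if it takes over 64 s, if anything falls off the work surface, if the arm or the gripper's body presses on something with over 40 N, if the wrist force passes 120 N, or if a joint passes its speed limit or range.

## Working session

There is one attempt and no reset: what is moved stays moved. The work goes in short steps, Python scripts to look and compute and a shell command to move; the robot and the scene stay as the last step left them, time stands still between calls to the robot, and variables do not carry over. Pictures are saved under pics/ and viewed, at most 10 in all, crops included, and the job is handed in when it is done.

```bash
mkdir -p pics; ls; python3 - <<'E'
from bench import robot, imaging
import cv2
for n in("top","side"):
    cv2.imwrite(f"pics/{n}0.png",imaging.snapshot(n)[:,:,::-1])
    p=imaging.camera_params(n);print(n,p)
o=robot.get_obs();print(o)
E
```

```text
pics
top {'camera_matrix': array([[452.75341126,   0.        , 317.51925753],
       [  0.        , 452.75341126, 197.50789362],
       [  0.        ,   0.        ,   1.        ]]), 'R': array([[ 0.0246219 , -0.99964994,  0.0096832 ],
       [-0.99300815, -0.02557462, -0.11524216],
       [ 0.11544947, -0.00677801, -0.99329023]]), 't': array([-0.21711551,  0.55220605,  1.04925022])}
side {'camera_matrix': array([[396.32061578,   0.        , 322.11466769],
       [  0.        , 396.32061578, 205.94272575],
       [  0.        ,   0.        ,   1.        ]]), 'R': array([[-0.94909464, -0.31498414, -0.00208497],
       [-0.21286296,  0.64623906, -0.7328468 ],
       [ 0.23218251, -0.69509716, -0.68039049]]), 't': array([0.47507059, 0.32528168, 0.78095089])}
{'time': 0.1, 'joint_positions': array([ 1.17195023e+00,  8.78554560e-02,  1.37208513e+00, -3.87360189e-05,
        1.68360609e+00, -1.03109980e-01]), 'qvel': array([ 0.00072763, -0.00145626, -0.00369026, -0.0018015 , -0.0003902 ,
        0.00103504]), 'joint_torque': array([ 2.00689414e-03, -3.41251802e+01, -3.03302443e+01,  7.19288411e-02,
        3.03562114e-02, -9.67488268e-05]), 'tool_pos': array([0.16013159, 0.52567781, 0.21544435]), 'ee_rot': array([-3.13964504e+00, -1.62828709e-04,  2.84585206e+00]), 'wrist_force': array([ 0.13104147,  0.15621259, -0.56196152]), 'wrist_torque': array([-0.02202656,  0.0403028 ,  0.02629022]), 'finger_force': 0.0, 'width': 0.09375862597404543}
```

View pics/top0.png

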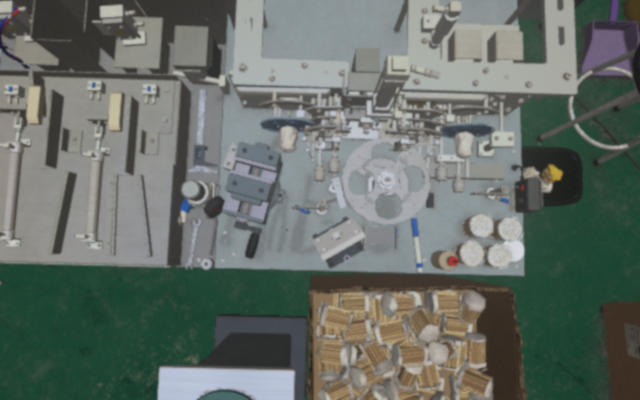

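View pics/side0.png

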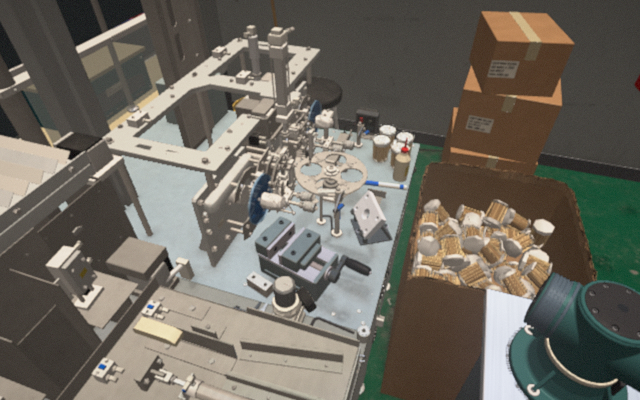

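Top view: the vise is around (250,185) with its crank at (252,243), and the plate in its rest is around (340,242). Side view: the vise is around (300,255), its crank near (350,268), and the plate near (370,215). I'll enlarge both.

```bash
cat > h.py <<'E'
import numpy as np, cv2
from bench import robot, imaging
P={n:imaging.camera_params(n) for n in("top","side")}
def ray(n,uv):
    p=P[n];R=p["R"];d=R.T@np.linalg.solve(p["camera_matrix"],[uv[0],uv[1],1.])
    return -R.T@p["t"],d
def onz(n,uv,z):
    c,d=ray(n,uv);return c+d*(z-c[2])/d[2]
def tri(a,b):
    (c1,d1),(c2,d2)=ray("top",a),ray("side",b)
    s=np.linalg.lstsq(np.c_[d1,-d2],c2-c1,rcond=None)[0]
    p,q=c1+s[0]*d1,c2+s[1]*d2
    return (p+q)/2,np.linalg.norm(p-q)
def proj(n,X):
    p=P[n];x=p["camera_matrix"]@(p["R"]@np.asarray(X,float)+p["t"]);return x[:2]/x[2]
def crop(n,box,f,name,img=None):
    img=imaging.snapshot(n) if img is None else img
    u0,v0,u1,v1=box
    c=cv2.resize(img[v0:v1,u0:u1],None,fx=f,fy=f,interpolation=cv2.INTER_CUBIC)
    for u in range((u0+9)//10*10,u1,10): cv2.line(c,((u-u0)*f,0),((u-u0)*f,10 if u%50 else 25),(255,0,0),1)
    for v in range((v0+9)//10*10,v1,10): cv2.line(c,(0,(v-v0)*f),(10 if v%50 else 25,(v-v0)*f),(255,0,0),1)
    cv2.imwrite(f"pics/{name}.png",c[:,:,::-1])
E
python3 - <<'E'
from h import *
crop("top",(180,130,380,280),4,"t1")
crop("side",(240,180,400,300),5,"s1")
E
```

```text
(no output)
```

View pics/t1.png

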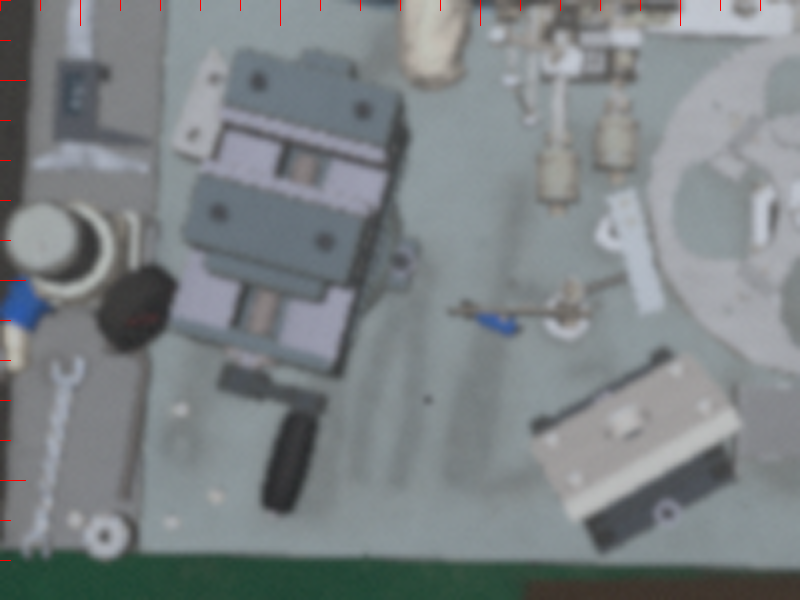

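View pics/s1.png

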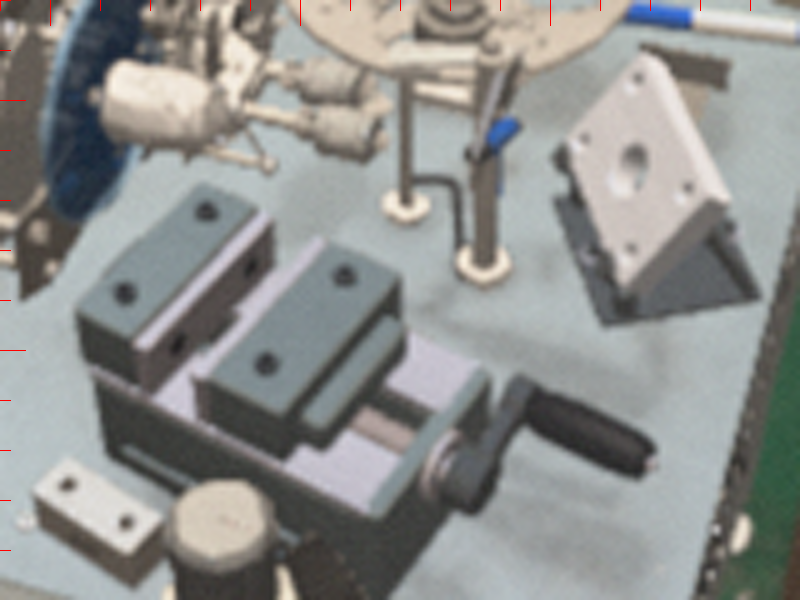

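Top: plate face with bore at about (337,235), with its upper thin edge as the strip on the robot side (324,260)–(365,236). The vise's fixed jaw is the far one, with bolt holes at (245,150) and (271,157). The crank grip is at (252,245). Side: bore (366,213), fixed-jaw holes (281,222)/(265,239), moving-jaw holes (309,235)/(293,253), grip (358,266).

```bash
python3 - <<'E'
from h import *
T=lambda x,y:(180+x/4,130+y/4)
S=lambda x,y:(240+x/5,180+y/5)
np.set_printoptions(precision=4,suppress=True)
pts={"bore":((627,421),(632,166)),"h_lo-":((677,370),(585,140)),"h_up+":((575,480),(687,188)),
"h_up-":((705,405),(652,77)),
"fj-":((363,110),(207,212)),"fj+":((259,82),(125,293)),"mj-":((325,242),(345,276)),"mj+":((219,213),(267,364)),
"grip_in":((302,415),(530,400)),"grip_out":((278,510),(652,466)),"grip":((290,460),(590,432)),
"gb1":((215,78),(67,484)),"boss":((250,362),(445,470)),
"pl_c_up+":((580,521),(628,290)),"pl_c_up-":((742,425),(730,200)),}
r={}
for k,(a,b) in pts.items():
    r[k],e=tri(T(*a),S(*b)); print(k,r[k],"gap %.4f"%e)
x=np.r_[0,0,0.]
for a,b in(("fj+","fj-"),("mj+","mj-")):
    d=(r[b]-r[a]);print(d/np.linalg.norm(d),np.degrees(np.arctan2(d[1],d[0])),np.linalg.norm(d),(r[a]+r[b])/2)
for n,L in(("top",[T(218,130),T(388,163)]),("side",[S(270,228),S(145,352)])):
    print("fixed face edge",[onz(n,q,.123) for q in L])
for n,L in(("top",[T(205,176),T(380,213)]),("side",[S(325,240),S(205,378)])):
    print("moving edge",[onz(n,q,.123) for q in L])
E
```

```text
bore [ 0.4655 -0.2496  0.0634] gap 0.0044
h_lo- [ 0.4969 -0.2793  0.0461] gap 0.0039
h_up+ [ 0.4316 -0.2199  0.0857] gap 0.0032
h_up- [ 0.471  -0.2926  0.0877] gap 0.0120
fj- [ 0.6323 -0.0973  0.1231] gap 0.0021
fj+ [ 0.6468 -0.0392  0.1233] gap 0.0014
mj- [ 0.5583 -0.0791  0.1233] gap 0.0020
mj+ [ 0.5727 -0.0205  0.1235] gap 0.0022
grip_in [ 0.4661 -0.0655  0.0877] gap 0.0009
grip_out [ 0.4101 -0.0535  0.079 ] gap 0.0045
grip [ 0.439  -0.0596  0.0836] gap 0.0030
gb1 [0.6684 0.0023 0.029 ] gap 0.0030
boss [ 0.4955 -0.032   0.0673] gap 0.0008
pl_c_up+ [ 0.431  -0.2208  0.0081] gap 0.0451
pl_c_up- [ 0.4445 -0.3272 -0.0218] gap 0.0508
[-0.2422 -0.9702 -0.004 ] -104.01459080279568 0.05984942595823702 [ 0.6396 -0.0682  0.1232]
[-0.2385 -0.9711 -0.0023] -103.7966774464886 0.060324348572356794 [ 0.5655 -0.0498  0.1234]
fixed face edge [array([ 0.62  , -0.0175,  0.123 ]), array([ 0.6041, -0.1118,  0.123 ])]
fixed face edge [array([ 0.6   , -0.0969,  0.123 ]), array([ 0.6239, -0.0109,  0.123 ])]
moving edge [array([ 0.5942, -0.0116,  0.123 ]), array([ 0.5761, -0.1084,  0.123 ])]
moving edge [array([ 0.5735, -0.0976,  0.123 ]), array([ 0.5938, -0.0056,  0.123 ])]
```

```bash
cat >> h.py <<'E'
from scipy.spatial.transform import Rotation as Ro
np.set_printoptions(precision=4,suppress=True)
va=np.radians(-103.9); vx=np.r_[np.cos(va),np.sin(va),0]; vy=np.r_[-vx[1],vx[0],0]; W0=-.0874
def V(s,w,z): return s*vy+(w+W0)*vx+np.r_[0,0,z]   # s along vy, w from the jaws' middle
pa=np.radians(119.6); px=np.r_[np.cos(pa),np.sin(pa),0]; yr=np.r_[-px[1],px[0],0]
t35=np.radians(35); pz=np.sin(t35)*yr+np.r_[0,0,np.cos(t35)]; pn=np.cross(pz,px)
def togo(pos,Rt):
    o=robot.get_obs(); R0=Ro.from_euler("xyz",o["ee_rot"])
    print("shift cm",(np.asarray(pos)-o["tool_pos"])*100,"rotvec deg",np.degrees((Ro.from_matrix(Rt)*R0.inv()).as_rotvec()),"t",o["time"])
E
python3 - <<'E'
from h import *
for n in("top","side"):
    im=cv2.GaussianBlur(imaging.snapshot(n),(0,0),.6).astype(np.float32)
    for half in((-35,-16),(16,35)):
        print(n,half)
        row=[]
        for s in np.arange(.566,.628,.002):
            q=np.array([proj(n,V(s,w/1000,.123)) for w in range(*half,2)],np.float32)[None]
            c=cv2.remap(im,q[...,0],q[...,1],cv2.INTER_LINEAR)[0].mean(0)
            row.append("%.3f:%d,%d"%(s,c[1],c[2]))
        print(*row)
C=np.r_[.465,-.2496,.064]-.008*pn if pn[2]>0 else np.r_[.465,-.2496,.064]+.008*pn
print("pz",pz,"pn",pn,"C",C)
for sg in(1,-1):
    ty=sg*pn; tz=-pz; Rt=np.c_[np.cross(ty,tz),ty,tz]
    print(sg);togo(C+.019*pz+.08*pz,Rt)
    ty=sg*vy*(-1 if pn@vy<0 else 1); tz=np.r_[0,0,-1.]; Rv=np.c_[np.cross(ty,tz),ty,tz]
    print("yaw in vise",np.degrees(np.arctan2(Rv[1,0],Rv[0,0])))
    print(" grasp->vise rotvec",np.degrees(Ro.from_matrix(Rv@Rt.T).as_rotvec()))
E
```

```text
top (-35, -16)
0.566:104,112 0.568:109,117 0.570:112,121 0.572:114,123 0.574:115,124 0.576:115,124 0.578:115,123 0.580:118,126 0.582:127,137 0.584:140,153 0.586:149,164 0.588:152,167 0.590:152,168 0.592:153,169 0.594:155,171 0.596:155,172 0.598:155,173 0.600:156,173 0.602:155,172 0.604:152,169 0.606:143,158 0.608:125,137 0.610:108,116 0.612:110,118 0.614:128,139 0.616:142,156 0.618:143,157 0.620:133,144 0.622:122,130 0.624:118,125 0.626:119,127 0.628:119,128
top (16, 35)
0.566:102,110 0.568:107,116 0.570:112,121 0.572:114,123 0.574:115,124 0.576:115,124 0.578:115,123 0.580:117,125 0.582:126,136 0.584:138,151 0.586:147,162 0.588:149,164 0.590:147,161 0.592:146,160 0.594:146,160 0.596:145,160 0.598:145,160 0.600:145,159 0.602:144,159 0.604:142,156 0.606:134,147 0.608:118,129 0.610:104,112 0.612:108,117 0.614:127,138 0.616:140,155 0.618:142,156 0.620:131,143 0.622:120,127 0.624:115,122 0.626:116,123 0.628:116,125
side (-35, -16)
0.566:114,118 0.568:128,132 0.570:137,141 0.572:140,145 0.574:142,146 0.576:144,148 0.578:152,157 0.580:169,176 0.582:183,193 0.584:180,189 0.586:152,158 0.588:
[... 429 characters left out ...]
:190,196 0.588:186,190 0.590:177,179 0.592:161,162 0.594:143,143 0.596:124,124 0.598:107,107 0.600:92,91 0.602:80,79 0.604:77,75 0.606:82,82 0.608:108,109 0.610:147,151 0.612:178,185 0.614:187,197 0.616:175,184 0.618:150,155 0.620:133,135 0.622:133,134 0.624:139,142 0.626:142,147 0.628:142,146
pz [-0.4987 -0.2833  0.8192] pn [-0.7122 -0.4046 -0.5736] C [ 0.4593 -0.2528  0.0594]
1
shift cm [ 24.9648 -80.6842  -7.5605] rotvec deg [-27.8149 -34.7561 131.3099] t 0.3
yaw in vise -103.90000000000002
 grasp->vise rotvec [ -4.894   35.497  -42.1128]
-1
shift cm [ 24.9648 -80.6842  -7.5605] rotvec deg [ 28.0024 -22.4169 -42.0638] t 0.3
yaw in vise 76.1
 grasp->vise rotvec [ -4.894   35.497  -42.1128]
```

```bash
python3 -m pendant '[[3.1,-4.5,1,0,0,0,1],[3.1,-5,1,0,0,0,1],[3.1,-5,1,0,0,0,1],[3.1,-5,0,0,0,0,1],[3.1,-5,0,0,0,0,1],[3.1,-5,0,0,0,0,1],[3.1,-5,0,0,0,0,1],[3.1,-5,0,0,0,0,1]]' && python3 -m pendant '[[0,-5,0,3.5,-2.8,-5.25,1],[0,-5,0,3.5,-2.8,-5.25,1],[0,-5,0,3.5,-2.8,-5.25,1],[0,-5,0,3.5,-2.8,-5.25,1],[0,-5,0,3.5,-2.8,-5.25,1],[0,-5,0,3.5,-2.8,-5.25,1],[0,-5,0,3.5,-2.8,-5.25,1],[0,-5,0,3.5,-2.8,-5.25,1]]'
cat >> h.py <<'E'
C=np.r_[.4593,-.2528,.0594]
def Rm(ty,tz): return np.c_[np.cross(ty,tz),ty,tz]
Rg=Rm(-pn,-pz); Rv=Rm(vy,np.r_[0,0,-1.]) if vy@-pn>0 else Rm(-vy,np.r_[0,0,-1.])
E
python3 -c "
from h import *
togo(C+.099*pz,Rg);togo(C+.019*pz,Rg)"
```

```text
time: 1.1
tool_pos: [0.3725, 0.1876, 0.2425]
ee_rot: [3.141, 0.001, 2.846]
wrist_force: [1.0, 0.6, 0.4]
width: 0.094
finger_force: 0.0
time: 1.9
tool_pos: [0.3719, -0.198, 0.2428]
ee_rot: [2.55, 0.008, 2.112]
wrist_force: [0.9, 1.0, -0.2]
width: 0.094
finger_force: 0.0
shift cm [  3.8071  -8.2851 -10.233 ] rotvec deg [ 0.9198 -0.7116 -1.4069] t 1.9
shift cm [  7.7969  -6.0186 -16.7862] rotvec deg [ 0.9198 -0.7116 -1.4069] t 1.9
```

```bash
python3 -m pendant '[[1.3,-2.8,-3,0.9,-0.7,-1.4,1],[1.3,-2.8,-3,0,0,0,1],[1.2,-2.7,-4.2,0,0,0,1],[0,0,0,0,0,0,1],[0,0,0,0,0,0,1]]'
python3 - <<'E'
from h import *
togo(C+.099*pz,Rg);togo(C+.019*pz,Rg)
a=imaging.snapshot("side");b=imaging.snapshot("top")
A=cv2.resize(a[130:280,300:440],None,fx=3,fy=3);B=cv2.resize(b[190:290,290:400],None,fx=4,fy=4)
B=cv2.copyMakeBorder(B,0,450-B.shape[0],0,0,cv2.BORDER_CONSTANT)
cv2.imwrite("pics/pre.png",np.hstack([A[:,:350],B[:,:440]])[:,:,::-1])
E
```

```text
time: 2.4
tool_pos: [0.41, -0.277, 0.1401]
ee_rot: [2.533, -0.006, 2.094]
wrist_force: [-0.5, 0.8, 0.4]
width: 0.094
finger_force: 0.0
shift cm [-0.0072 -0.386   0.043 ] rotvec deg [-0.2272 -0.3053 -0.3564] t 2.4
shift cm [ 3.9826  1.8805 -6.5102] rotvec deg [-0.2272 -0.3053 -0.3564] t 2.4
```

View pics/pre.png

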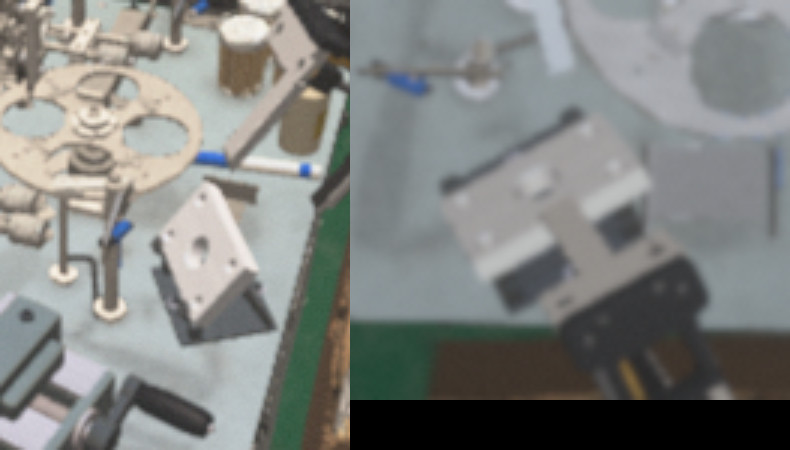

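The open fingers straddle the plate's upper edge line, with one finger each side and near its middle (bore in the top panel at (535,185), fingers at (566,225)). I'm going down along the plate and closing.

```bash
python3 -m pendant '[[0,-0.3,0,0,0,0,1],[1,0.5,-1.6,0,0,0,1],[1,0.55,-1.6,0,0,0,1],[1,0.55,-1.7,0,0,0,1],[1,0.55,-1.65,0,0,0,1],[0,0,0,0,0,0,1],[0,0,0,0,0,0,1]]'
python3 - <<'E'
from h import *
togo(C+.019*pz,Rg)
R=Ro.from_euler("xyz",robot.get_obs()["ee_rot"]).as_matrix();d=robot.get_obs()["tool_pos"]-C
print("tcp in plate x,n,z mm",1000*np.r_[d@px,d@pn,d@pz])
E
```

```text
time: 3.2
tool_pos: [0.4506, -0.2593, 0.0773]
ee_rot: [2.534, 0.001, 2.095]
wrist_force: [-0.6, 0.1, 0.6]
width: 0.0941
finger_force: 0.0
shift cm [-0.0761  0.1104 -0.2346] rotvec deg [ 0.1438 -0.1383 -0.4084] t 3.2
tcp in plate x,n,z mm [-1.3358 -1.4411 20.8555]
```

```bash
python3 -m pendant '[[0,0,0,0,0,0,0.4],[0,0,0,0,0,0,0.3],[0,0,0,0,0,0,0],[0,0,0,0,0,0,0],[0,0,0,0,0,0,0],[0,0,0,0,0,0,0],[0,0,0,0,0,0,0],[0,0,0,0,0,0,0]]'
```

```text
time: 4.0
tool_pos: [0.4502, -0.2591, 0.0755]
ee_rot: [2.534, -0.002, 2.094]
wrist_force: [0.3, -1.3, 0.6]
width: 0.0334
finger_force: 0.0
```

```bash
python3 -m pendant '[[0,0,0,0,0,0,0],[0,0,0,0,0,0,0],[0,0,0,0,0,0,0],[0,0,0,0,0,0,0],[0,0,0,0,0,0,0]]'
```

```text
time: 4.5
tool_pos: [0.4508, -0.2588, 0.076]
ee_rot: [2.533, -0.001, 2.094]
wrist_force: [4.8, 2.4, 1.0]
width: 0.0157
finger_force: 30.0
```

```bash
python3 -m pendant '[[-0.5,-0.3,0.8,0,0,0,0],[-1,-0.55,1.6,0,0,0,0],[-1.5,-0.85,2.5,0,0,0,0],[-1.5,-0.85,2.5,0,0,0,0],[0,0,3,0,0,0,0],[0,0,4,0,0,0,0],[0,0,4,0,0,0,0],[0,0,0,0,0,0,0]]'
python3 - <<'E'
from h import *
togo(V(.600,0,.28),Rv)
E
```

```text
time: 5.3
tool_pos: [0.4057, -0.2871, 0.2649]
ee_rot: [2.536, 0.009, 2.092]
wrist_force: [-0.9, -1.0, -3.3]
width: 0.0155
finger_force: 30.0
shift cm [19.7688 22.7831  1.5122] rotvec deg [ -4.4303  35.2461 -42.5734] t 5.3
```

```bash
python3 -m pendant '[[1.5,2,0.4,-0.55,4.4,-5.3,0],[2.5,3,0.3,-0.55,4.4,-5.3,0],[2.7,3,0.3,-0.55,4.4,-5.3,0],[2.7,3,0.3,-0.55,4.4,-5.3,0],[2.7,3,0.2,-0.55,4.4,-5.3,0],[2.6,3,0,-0.55,4.4,-5.3,0],[2.6,3,0,-0.55,4.4,-5.3,0],[2.4,2.7,0,-0.55,4.4,-5.3,0]]'; python3 -m pendant '[[0,0,0,0,0,0,0],[0,0,0,0,0,0,0],[0,0,0,0,0,0,0]]'
python3 - <<'E'
from h import *
togo(V(.600,0,.22),Rv)
crop("side",(250,130,390,270),4,"lift")
E
```

```text
time: 6.1
tool_pos: [0.5975, -0.0615, 0.2712]
ee_rot: [3.134, -0.014, 1.339]
wrist_force: [1.2, -0.9, -2.0]
width: 0.0155
finger_force: 30.0
time: 6.4
tool_pos: [0.5966, -0.0641, 0.2723]
ee_rot: [3.13, -0.017, 1.341]
wrist_force: [0.6, 0.6, -2.8]
width: 0.0154
finger_force: 30.0
shift cm [ 0.6845  0.4786 -5.2272] rotvec deg [-0.779   0.8625 -0.7508] t 6.4
```

View pics/lift.png

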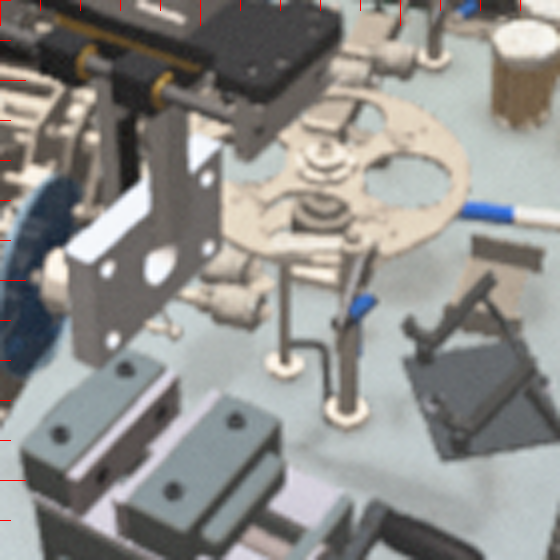

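The plate is held above the vise: bore at crop (160,265), the four holes visible, and the rest empty. I'm correcting the offset and checking from both views, lower down.

```bash
python3 -m pendant '[[0.7,0.5,-1,-0.8,0.85,-0.75,0],[0,0,-2,0,0,0,0],[0,0,-2,0,0,0,0],[0,0,-0.4,0,0,0,0],[0,0,0,0,0,0,0],[0,0,0,0,0,0,0]]'
python3 - <<'E'
from h import *
togo(V(.600,0,.22),Rv)
a=imaging.snapshot("side")[165:265,245:345];b=imaging.snapshot("top")[130:230,210:310]
f=lambda i:cv2.resize(i,None,fx=4,fy=4,interpolation=cv2.INTER_CUBIC)
cv2.imwrite("pics/ab.png",np.hstack([f(a),f(b)])[:,:,::-1])
E
```

```text
time: 7.05
tool_pos: [0.6048, -0.0586, 0.2211]
ee_rot: [3.137, -0.001, 1.328]
wrist_force: [0.5, 0.4, -3.1]
width: 0.0159
finger_force: 30.0
shift cm [-0.1409 -0.0745 -0.1121] rotvec deg [0.0274 0.2834 0.0026] t 7.05
```

View pics/ab.png

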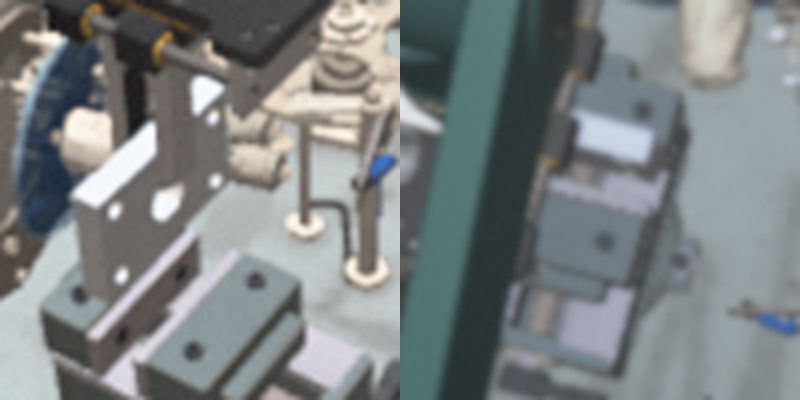

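Side panel: bore (168,203), holes (113,210), (121,275), (217,180), (211,117). Top panel: plate's upper edge strip with corners (580,108), (655,128), (648,165) and (573,145).

```bash
python3 - <<'E'
from h import *
z=.2211-.0209
vc=lambda p:1000*np.r_[p@vy,p@vx-W0,p[2]]
S=lambda x,y:(245+x/4,165+y/4)
T=lambda x,y:(210+(x-400)/4,130+y/4)
for n,q,dz in(("bore",(168,203),0),("up+",(113,210),.024),("lo+",(121,275),-.024),("lo-",(217,180),-.024),("up-",(211,117),.024)):
    print(n,vc(onz("side",S(*q),z+dz)))
print("side-frame target for face: 589.8+-")
for q in((580,108),(655,128),(648,165),(573,145)): print(vc(onz("top",T(*q),z+.035)))
im=cv2.GaussianBlur(imaging.snapshot("top"),(0,0),.6).astype(np.float32)
for s in np.arange(.580,.622,.002):
    q=np.array([proj("top",V(s,w/1000,z+.035)) for w in range(34,50,2)],np.float32)[None]
    c=cv2.remap(im,q[...,0],q[...,1],cv2.INTER_LINEAR)[0].mean(0);print("%.3f:%d"%(s,c[0]),end=" ")
print("tcp",vc(robot.get_obs()["tool_pos"]))
E
```

```text
bore [587.475   -6.7425 200.2   ]
up+ [591.7177 -44.2759 224.2   ]
lo+ [592.5245 -43.2635 176.2   ]
lo- [591.1665  41.1934 176.2   ]
up- [590.6003  38.3447 224.2   ]
side-frame target for face: 589.8+-
[611.3886  15.825  235.2   ]
[611.5776  53.9242 235.2   ]
[593.0325  55.6747 235.2   ]
[592.8276  17.6694 235.2   ]
0.580:153 0.582:149 0.584:138 0.586:121 0.588:106 0.590:106 0.592:126 0.594:157 0.596:184 0.598:197 0.600:201 0.602:202 0.604:203 0.606:200 0.608:189 0.610:166 0.612:137 0.614:115 0.616:104 0.618:99 0.620:99 0.622:103 tcp [601.4134  -1.2755 221.4485]
```

```bash
python3 -m pendant '[[-0.1,0.03,-1,0,0,0,0],[0,0,-2,0,0.2,0,0],[0,0,-1,0,0,0,0],[0,0,-0.8,0,0,0,0],[0,0,-0.7,0,0,0,0],[0,0,-0.5,0,0,0,0],[0,0,0,0,0,0,0],[0,0,0,0,0,0,0]]'
python3 - <<'E'
from h import *
o=robot.get_obs();p=o["tool_pos"];print("tcp",1000*np.r_[p@vy,p@vx-W0,p[2]],o["wrist_force"],"f along vy",o["wrist_force"]@vy)
togo(V(.600,0,.14),Rv)
crop("side",(250,160,350,260),4,"in")
E
```

```text
time: 8.0
tool_pos: [0.6038, -0.0579, 0.1602]
ee_rot: [3.141, 0.0, 1.329]
wrist_force: [0.2, 0.1, -4.3]
width: 0.0159
finger_force: 30.0
tcp [600.0209  -1.3996 160.2106] [ 0.2206  0.1246 -4.2757] f along vy 0.18419009404900277
shift cm [-0.0357 -0.1354 -2.0211] rotvec deg [ 0.0068  0.0063 -0.0336] t 8.0
```

View pics/in.png

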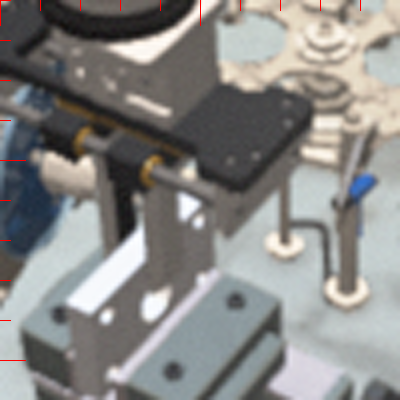

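The plate is between the jaws without contact; its lower edge is about 20 mm above the bed. Lowering it slowly.

```bash
python3 -m pendant '[[0,0,-0.6,0,0,0,0],[0,0,-0.5,0,0,0,0],[0,0,-0.4,0,0,0,0],[0,0,-0.2,0,0,0,0],[0,0,0,0,0,0,0],[0,0,0,0,0,0,0]]'; python3 -m pendant '[[0,0,-0.1,0,0,0,0],[0,0,0,0,0,0,0],[0,0,0,0,0,0,0]]';  python3 -m pendant '[[0,0,-0.1,0,0,0,0],[0,0,0,0,0,0,0],[0,0,0,0,0,0,0]]'
```

```text
time: 8.65
tool_pos: [0.6036, -0.0579, 0.1428]
ee_rot: [-3.141, 0.0, 1.329]
wrist_force: [0.5, 0.6, -2.7]
width: 0.0159
finger_force: 30.0
time: 8.95
tool_pos: [0.6036, -0.0579, 0.1419]
ee_rot: [-3.141, 0.0, 1.329]
wrist_force: [0.3, -0.8, -3.8]
width: 0.0157
finger_force: 30.0
time: 9.25
tool_pos: [0.6036, -0.0579, 0.1408]
ee_rot: [-3.141, 0.0, 1.329]
wrist_force: [0.3, 0.2, -2.0]
width: 0.0162
finger_force: 30.0
```

```bash
for i in 1 2 ; do python3 -m pendant '[[0,0,-0.1,0,0,0,0],[0,0,0,0,0,0,0],[0,0,0,0,0,0,0]]'|grep -E "pos|force"; done
```

```text
tool_pos: [0.6037, -0.0578, 0.1407]
wrist_force: [-0.4, 1.2, 1.6]
finger_force: 30.0
tool_pos: [0.6038, -0.0577, 0.1405]
wrist_force: [-2.4, 3.5, 5.5]
finger_force: 30.0
```

```bash
python3 -m pendant '[[0,0,0.1,0,0,0,0],[0,0,0,0,0,0,0],[0,0,0,0,0,0,0.25],[0,0,0,0,0,0,0.35],[0,0,0,0,0,0,0.5],[0,0,0,0,0,0,0.6],[0,0,0,0,0,0,0.6],[0,0,0,0,0,0,0.6]]'; python3 -m pendant '[[0,0,0.5,0,0,0,0.6],[0,0,1,0,0,0,0.6],[0,0,2,0,0,0,0.6],[0,0,4,0,0,0,0.6],[0,0,4,0,0,0,0.6],[0,0,0,0,0,0,0.6]]'
python3 - <<'E'
from h import *
crop("side",(250,180,370,280),5,"stand")
ga=1.245
for zz in(.2,): 
  Rc=Rm(-vx,np.r_[0,0,-1.]); togo(V(.6005-.132-.028-.006,.042*np.sin(ga),zz),Rc)
  Rc=Rm(vx,np.r_[0,0,-1.]); togo(V(.6005-.132-.028-.006,.042*np.sin(ga),zz),Rc)
print(robot.get_obs()["joint_positions"])
E
```

```text
time: 10.65
tool_pos: [0.6036, -0.0579, 0.1397]
ee_rot: [-3.141, 0.0, 1.329]
wrist_force: [-0.3, -0.8, -0.1]
width: 0.0556
finger_force: 0.0
time: 11.25
tool_pos: [0.6063, -0.0584, 0.2641]
ee_rot: [3.127, -0.001, 1.329]
wrist_force: [0.7, -0.2, 0.3]
width: 0.0565
finger_force: 0.0
shift cm [-17.2102   0.0046  -6.0517] rotvec deg [-0.3312  0.5003 89.9603] t 11.3
shift cm [-17.2102   0.0046  -6.0517] rotvec deg [  0.5004   0.3313 -90.0382] t 11.3
[-0.189   0.2075  1.1485 -0.0001  1.7762  0.0529]
```

View pics/stand.png

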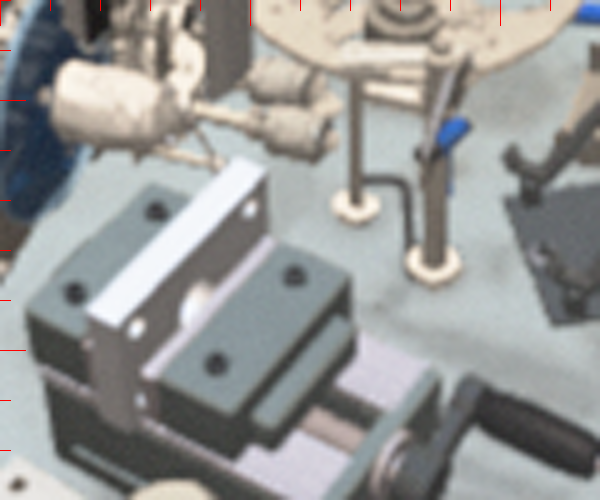

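The plate stands upright by itself between the open jaws, with a gap on each side. Checking what stands near the crank's sweep before winding.

```bash
python3 - <<'E'
from h import *
for a,b in(((191,189),(284,282)),((214,207),(304,294)),((252.5,245),(358,266.4))):
    p,e=tri(a,b);print(p,e,"vise s,w",p@vy-.5715,p@vx-W0)
togo(V(.434,.040,.18),Rm(vx,np.r_[0,0,-1.]))
cx=V(.434,0,.070)
g=1.245;k=0
P0=V(.434,.042*np.sin(g),.07+.042*np.cos(g))
for i in range(24):
    g+=np.radians(20); Q=V(.434,.042*np.sin(g),.07+.042*np.cos(g)); print("%d %.2f"%(i+1,g),np.round((Q-P0)*100,2)); P0=Q
E
```

```text
[0.5554 0.069  0.1434] 0.0012455254070150752 vise s,w -0.04892239636997475 -0.11303702688694042
[0.527  0.035  0.0689] 0.003606873841138366 vise s,w -0.06834312698240641 -0.0731503863119704
[ 0.439  -0.0596  0.0836] 0.002998387158512491 vise s,w -0.13108114284818057 0.03979062387076199
shift cm [-17.2638  -0.0037  -8.0517] rotvec deg [  0.5004   0.3313 -90.0382] t 11.3
1 1.59 [-0.05 -0.21 -1.44]
2 1.94 [ 0.07  0.28 -1.43]
3 2.29 [ 0.18  0.74 -1.25]
4 2.64 [ 0.27  1.11 -0.91]
5 2.99 [ 0.33  1.34 -0.47]
6 3.34 [0.35 1.42 0.03]
7 3.69 [0.33 1.32 0.53]
8 4.04 [0.26 1.06 0.96]
9 4.39 [0.17 0.68 1.28]
10 4.74 [0.05 0.21 1.44]
11 5.08 [-0.07 -0.28  1.43]
12 5.43 [-0.18 -0.74  1.25]
13 5.78 [-0.27 -1.11  0.91]
14 6.13 [-0.33 -1.34  0.47]
15 6.48 [-0.35 -1.42 -0.03]
16 6.83 [-0.33 -1.32 -0.53]
17 7.18 [-0.26 -1.06 -0.96]
18 7.53 [-0.17 -0.68 -1.28]
19 7.88 [-0.05 -0.21 -1.44]
20 8.23 [ 0.07  0.28 -1.43]
21 8.58 [ 0.18  0.74 -1.25]
22 8.92 [ 0.27  1.11 -0.91]
23 9.27 [ 0.33  1.34 -0.47]
24 9.62 [0.35 1.42 0.03]
```

```bash
python3 -m pendant '[[-1.5,0,0,0.06,0.04,-8.2,0.6],[-2.2,0,0,0.06,0.04,-8.2,0.6],[-2.2,0,0,0.06,0.04,-8.2,0.6],[-2.2,0,0,0.06,0.04,-8.2,0.6],[-2.2,0,0,0.06,0.04,-8.2,0.6],[-2.2,0,0,0.06,0.04,-8.2,0.6],[-2.2,0,0,0.06,0.04,-8.2,0.6],[-2.2,0,0,0.06,0.04,-8.2,0.6]]'; python3 -m pendant '[[-0.3,0,-2,0,0,-8.2,0.6],[0,0,-3,0,0,-8.2,0.6],[0,0,-3,0,0,-8,0.6],[0,0,0,0,0,0,0.6],[0,0,0,0,0,0,0.6]]'
python3 - <<'E'
from h import *
togo(V(.434,.040,.0756),Rm(vx,np.r_[0,0,-1.]))
E
```

```text
time: 12.1
tool_pos: [0.433, -0.0577, 0.2535]
ee_rot: [-3.131, 0.001, 0.178]
wrist_force: [0.0, 0.2, -0.1]
width: 0.0565
finger_force: 0.0
time: 12.6
tool_pos: [0.431, -0.0577, 0.1743]
ee_rot: [-3.132, 0.001, -0.239]
wrist_force: [-0.7, 1.4, 1.0]
width: 0.0561
finger_force: 0.0
shift cm [ 0.1709 -0.0512 -9.8702] rotvec deg [-0.5678  0.1053 -0.2022] t 12.6
```

```bash
python3 -m pendant '[[0.15,-0.05,-3,-0.5,0,-0.2,0.6],[0,0,-3,0,0,0,0.6],[0,0,-2.5,0,0,0,0.6],[0,0,-1.3,0,0,0,0.6],[0,0,0,0,0,0,0.6],[0,0,0,0,0,0,0.6]]';python3 -m pendant '[[0,0,0,0,0,0,0],[0,0,0,0,0,0,0],[0,0,0,0,0,0,0],[0,0,0,0,0,0,0],[0,0,0,0,0,0,0],[0,0,0,0,0,0,0]]'
python3 - <<'E'
from h import *
togo(V(.434,.040,.0756),Rm(vx,np.r_[0,0,-1.]))
E
```

```text
time: 13.2
tool_pos: [0.4343, -0.0587, 0.0785]
ee_rot: [-3.14, -0.006, -0.245]
wrist_force: [0.8, -0.6, -0.1]
width: 0.0566
finger_force: 0.0
time: 13.8
tool_pos: [0.4335, -0.0575, 0.077]
ee_rot: [-3.138, -0.004, -0.245]
wrist_force: [2.4, 3.1, 0.7]
width: 0.0222
finger_force: 30.0
shift cm [-0.0802 -0.0704 -0.1409] rotvec deg [-0.1428  0.2857  0.1557] t 13.8
```

```bash
python3 -m pendant '[[-0.05,-0.2,-1.44,0,0,0,0],[0.07,0.28,-1.43,0,0,0,0],[0.18,0.74,-1.25,0,0,0,0],[0.27,1.11,-0.91,0,0,0,0]]'
cat > c.py <<'E'
from h import *
o=robot.get_obs();p=o["tool_pos"];w=p@vx-W0;h=p[2]+.008-.07
print("s %.4f w %.4f h %.4f r %.4f ang %.3f"%(p@vy,w,h,np.hypot(w,h),np.arctan2(w,h)%(2*np.pi)),o["wrist_force"],o["width"])
E
python3 c.py
```

```text
time: 14.2
tool_pos: [0.4382, -0.0387, 0.0269]
ee_rot: [-3.139, -0.004, -0.246]
wrist_force: [-3.6, 4.8, 12.3]
width: 0.0222
finger_force: 30.0
s 0.4346 w 0.0197 h -0.0351 r 0.0402 ang 2.630 [-3.6101  4.7721 12.3375] 0.022221352071764924
```

Winding goes smoothly; continuing.

```bash
python3 -m pendant '[[0.33,1.34,-0.47,0,0,0,0],[0.35,1.42,0.03,0,0,0,0],[0.33,1.32,0.53,0,0,0,0],[0.26,1.06,0.96,0,0,0,0],[0.17,0.68,1.28,0,0,0,0],[0.05,0.21,1.44,0,0,0,0]]'; python3 c.py;  python3 -m pendant '[[-0.07,-0.28,1.43,0,0,0,0],[-0.18,-0.74,1.25,0,0,0,0],[-0.27,-1.11,0.91,0,0,0,0],[-0.33,-1.34,0.47,0,0,0,0],[-0.35,-1.42,-0.03,0,0,0,0]]'; python3 c.py
```

```text
time: 14.8
tool_pos: [0.453, 0.0222, 0.0646]
ee_rot: [-3.139, -0.004, -0.245]
wrist_force: [2.0, -2.0, -3.7]
width: 0.0224
finger_force: 30.0
s 0.4343 w -0.0430 h 0.0026 r 0.0431 ang 4.773 [ 1.9546 -2.007  -3.7045] 0.022388979526131732
time: 15.3
tool_pos: [0.4407, -0.0279, 0.1054]
ee_rot: [-3.138, -0.005, -0.245]
wrist_force: [5.8, 3.5, -10.6]
width: 0.0223
finger_force: 30.0
s 0.4345 w 0.0087 h 0.0434 r 0.0442 ang 0.197 [  5.7819   3.4875 -10.6217] 0.0222755717249422
```

```bash
python3 -m pendant '[[-0.33,-1.32,-0.53,0,0,0,0],[-0.26,-1.06,-0.96,0,0,0,0],[-0.17,-0.68,-1.28,0,0,0,0],[-0.05,-0.21,-1.44,0,0,0,0]]'; python3 c.py;  python3 -m pendant '[[0.07,0.28,-1.43,0,0,0,0],[0,0,0,0,0,0,0]]'; python3 c.py
```

```text
time: 15.7
tool_pos: [0.433, -0.0597, 0.0632]
ee_rot: [-3.135, -0.005, -0.247]
wrist_force: [2.9, 9.4, 2.9]
width: 0.0223
finger_force: 30.0
s 0.4346 w 0.0413 h 0.0012 r 0.0413 ang 1.541 [2.9042 9.4352 2.8896] 0.022274044141181365
time: 15.9
tool_pos: [0.4337, -0.0564, 0.0479]
ee_rot: [-3.135, -0.004, -0.246]
wrist_force: [2.8, 5.0, -0.9]
width: 0.0225
finger_force: 30.0
s 0.4346 w 0.0380 h -0.0141 r 0.0405 ang 1.925 [ 2.807   5.0033 -0.8688] 0.02247804473562026
```

```bash
python3 -m pendant '[[0.09,0.37,-0.65,0,0,0,0],[0,0,0,0,0,0,0]]'; python3 c.py;  python3 -m pendant '[[0.09,0.37,-0.6,0,0,0,0],[0,0,0,0,0,0,0]]'; python3 c.py
```

```text
time: 16.1
tool_pos: [0.4344, -0.0535, 0.042]
ee_rot: [-3.138, -0.004, -0.246]
wrist_force: [1.7, 3.4, 1.3]
width: 0.022
finger_force: 30.0
s 0.4346 w 0.0350 h -0.0200 r 0.0403 ang 2.089 [1.7138 3.3709 1.259 ] 0.022018219834921256
time: 16.3
tool_pos: [0.4355, -0.0493, 0.0361]
ee_rot: [-3.138, -0.004, -0.245]
wrist_force: [1.0, 4.7, 2.8]
width: 0.0222
finger_force: 30.0
s 0.4346 w 0.0306 h -0.0259 r 0.0401 ang 2.273 [0.9931 4.6696 2.7606] 0.022196713396003633
```

```bash
for r in '[[0.12,0.5,-0.5,0,0,0,0],[0,0,0,0,0,0,0]]' '[[0.14,0.58,-0.42,0,0,0,0],[0,0,0,0,0,0,0]]'; do :; done; python3 -m pendant '[[0.12,0.5,-0.5,0,0,0,0],[0,0,0,0,0,0,0]]'|grep wrist; python3 c.py; python3 -m pendant '[[0.14,0.58,-0.42,0,0,0,0],[0,0,0,0,0,0,0]]'|grep wrist; python3 c.py
```

```text
wrist_force: [0.5, 5.7, 4.9]
s 0.4346 w 0.0259 h -0.0306 r 0.0400 ang 2.440 [0.5216 5.6749 4.8659] 0.022057935051029355
wrist_force: [-1.8, 1.8, 7.1]
s 0.4346 w 0.0206 h -0.0343 r 0.0400 ang 2.600 [-1.7724  1.756   7.1286] 0.022611464342318408
```

```bash
python3 -m pendant '[[0.15,0.62,-0.3,0,0,0,0],[0,0,0,0,0,0,0]]'|grep wrist; python3 c.py; python3 - <<'E'
from h import *
crop("side",(250,180,370,280),5,"wind")
E
```

```text
wrist_force: [-3.1, 0.7, 9.2]
s 0.4346 w 0.0154 h -0.0370 r 0.0401 ang 2.748 [-3.1362  0.7116  9.193 ] 0.022234774826638673
```

View pics/wind.png

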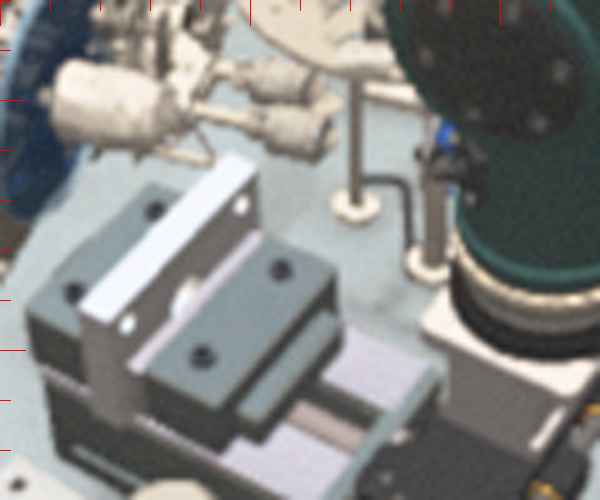

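The moving jaw has closed to about the plate, which stands upright. Continuing in small steps until the crank resists.

```bash
cat >> c.py <<'E'
a=np.arctan2(w,h-.002); tan=np.cos(a)*vx-np.sin(a)*np.r_[0,0,1]; rad=np.sin(a)*vx+np.cos(a)*np.r_[0,0,1]
print("ang %.3f F tangential %.1f radial %.1f finger %.0f"%(a+2*np.pi,o["wrist_force"]@tan,o["wrist_force"]@rad,o["finger_force"]))
E
python3 -m pendant '[[0.16,0.65,-0.18,0,0,0,0],[0,0,0,0,0,0,0]]'|grep time; python3 c.py;python3 -m pendant '[[0.17,0.68,-0.05,0,0,0,0],[0,0,0,0,0,0,0]]'|grep time; python3 c.py
```

```text
time: 17.15
s 0.4346 w 0.0100 h -0.0388 r 0.0401 ang 2.889 [-4.664  -3.1122  8.7827] 0.022220210572043406
ang 9.184 F tangential -6.1 radial -7.5 finger 30
time: 17.35
s 0.4345 w 0.0044 h -0.0399 r 0.0401 ang 3.031 [-3.7696 -7.7285  8.1135] 0.022484353325563523
ang 9.319 F tangential -9.2 radial -7.2 finger 30
```

```bash
python3 -m pendant '[[0.17,0.68,0.05,0,0,0,0],[0,0,0,0,0,0,0]]'|grep time; python3 c.py;python3 -m pendant '[[0.16,0.65,0.12,0,0,0,0],[0,0,0,0,0,0,0]]'|grep time; python3 c.py
```

```text
time: 17.55
s 0.4345 w -0.0013 h -0.0401 r 0.0401 ang 3.175 [ -3.1244 -11.0771   4.3502] 0.022283726378006512
ang 3.174 F tangential -11.4 radial -4.7 finger 30
time: 17.75
s 0.4345 w -0.0071 h -0.0396 r 0.0402 ang 3.320 [ -2.2573 -13.1241   0.1039] 0.022324993863577582
ang 3.311 F tangential -13.1 radial -2.3 finger 30
```

```bash
python3 -m pendant '[[0.16,0.65,0.2,0,0,0,0],[0,0,0,0,0,0,0]]'|grep time; python3 c.py;python3 -m pendant '[[0.15,0.6,0.28,0,0,0,0],[0,0,0,0,0,0,0]]'|grep time; python3 c.py
python3 - <<'E'
from h import *
for n in("side",):
    im=cv2.GaussianBlur(imaging.snapshot(n),(0,0),.6).astype(np.float32)
    row=[]
    for s in np.arange(.574,.624,.002):
        q=np.array([proj(n,V(s,w/1000,.123)) for w in range(-35,-16,2)],np.float32)[None]
        c=cv2.remap(im,q[...,0],q[...,1],cv2.INTER_LINEAR)[0].mean(0)
        row.append("%.3f:%d,%d"%(s,c[1],c[2]))
    print(*row)
E
```

```text
time: 17.95
s 0.4344 w -0.0131 h -0.0382 r 0.0404 ang 3.472 [ -0.9713 -15.2703  -3.6413] 0.022120786153517525
ang 3.457 F tangential -15.4 radial -1.2 finger 30
time: 18.15
s 0.4343 w -0.0187 h -0.0361 r 0.0406 ang 3.621 [ -0.3528 -15.9389  -5.2726] 0.02262616750593709
ang 3.599 F tangential -16.3 radial -2.1 finger 30
0.574:130,134 0.576:144,149 0.578:152,157 0.580:155,160 0.582:157,161 0.584:161,166 0.586:175,181 0.588:195,203 0.590:207,216 0.592:198,206 0.594:168,174 0.596:133,135 0.598:112,111 0.600:106,104 0.602:110,109 0.604:125,124 0.606:145,144 0.608:154,154 0.610:146,146 0.612:139,139 0.614:159,162 0.616:199,205 0.618:229,234 0.620:240,244 0.622:242,245 0.624:242,245
```

```bash
python3 -m pendant '[[0,0,0,0,0,0,0],[0,0,0,0,0,0,0.2],[0,0,0,0,0,0,0.45],[0,0,0,0,0,0,0.6],[0,0,0,0,0,0,0.6],[0,0,0,0,0,0,0.6]]'; python3 c.py; python3 -m pendant '[[-0.1,0,1,0,0,0,0.6],[-0.1,0,2,0,0,0,0.6],[0,0,4,0,0,0,0.6],[-1,0,4,0,0,0,0.6],[-2,0,4,0,0,0,0.6],[-2,0,2,0,0,0,0.6],[-2,0,0,0,0,0,0.6],[0,0,0,0,0,0,0.6]]'
python3 - <<'E'
from h import *
a=imaging.snapshot("side");b=imaging.snapshot("top")
cv2.imwrite("pics/end_s.png",a[:,:,::-1])
# grip: dark pixels near crank, compared with predicted grip centre for angles
for n,im in(("side",a),("top",b)):
    m=(im.max(2)<60).astype(np.uint8)
    for g in(8.9,9.2,9.5,9.9): 
        q=[proj(n,V(.4395+d,.042*np.sin(g),.072+.042*np.cos(g))) for d in np.linspace(-.022,.022,12)]
        print(n,g,np.round(proj(n,V(.4395,.042*np.sin(g),.072+.042*np.cos(g))),1),np.mean([im[int(round(v)),int(round(u))].max() for u,v in q]))
    c=proj(n,V(.4395,0,.03)); u,v=int(c[0]),int(c[1])
    N,_,st,ce=cv2.connectedComponentsWithStats(m[v-25:v+25,u-25:u+25])
    print([(s[4],(ce[i]+[u-25,v-25]).round(1)) for i,s in enumerate(st) if i and s[4]>25])
im=cv2.GaussianBlur(a,(0,0),.6).astype(np.float32)
for s in np.arange(.578,.602,.002):
    q=np.array([proj("side",V(s,w/1000,.123)) for w in range(-35,-16,2)],np.float32)[None]
    c=cv2.remap(im,q[...,0],q[...,1],cv2.INTER_LINEAR)[0].mean(0);print("%.3f:%d"%(s,c[1]),end=" ")
E
```

```text
time: 18.8
tool_pos: [0.4476, 0.0004, 0.027]
ee_rot: [3.131, -0.003, -0.246]
wrist_force: [-1.9, -10.4, 1.0]
width: 0.0506
finger_force: 5.1
s 0.4344 w -0.0205 h -0.0350 r 0.0405 ang 3.673 [ -1.8693 -10.3809   1.0016] 0.05062118190739426
ang 3.649 F tangential -8.7 radial -6.0 finger 5
time: 19.6
tool_pos: [0.3756, 0.0049, 0.1985]
ee_rot: [3.141, -0.006, -0.247]
wrist_force: [0.0, 0.3, 0.4]
width: 0.0565
finger_force: 0.0
side 8.9 [352.4 285.5] 80.41666666666667
side 9.2 [349.8 290.4] 170.41666666666666
side 9.5 [347.  294.7] 193.75
side 9.9 [343.4 298.7] 204.58333333333334
[(np.int32(120), array([348.6, 281. ]))]
top 8.9 [247.5 244.1] 54.0
top 9.2 [243.  242.8] 151.75
top 9.5 [238.  241.4] 152.91666666666666
top 9.9 [231.1 239.6] 141.83333333333334
[(np.int32(118), array([250.6, 244.9]))]
0.578:150 0.580:153 0.582:155 0.584:159 0.586:174 0.588:194 0.590:204 0.592:192 0.594:161 0.596:127 0.598:108 0.600:104 0.602:109
```

```bash
python3 - <<'E'
from h import *
a=imaging.snapshot("side");b=imaging.snapshot("top")
p,e=tri((250.6,244.9),(348.6,281.));w=p@vx-W0
print(p,e,w,p[2],np.arctan2(w,p[2]-.072)+2*np.pi,p@vy, robot.get_obs()["time"])
# same measure on the start position for the bias
for n,im in(("side",a),("top",b)):
    m=(im.max(2)<75).astype(np.uint8);u,v=(349,281) if n=="side" else (250,245)
    N,_,st,ce=cv2.connectedComponentsWithStats(m[v-22:v+22,u-22:u+22])
    print(n,[(s,(ce[i]+[u-22,v-22]).round(1)) for i,s in enumerate(st) if i and s[4]>25])
    for g in(8.4,8.5,8.6,8.7,8.8,8.9,9.):
        q=[proj(n,V(.4395+d,.042*np.sin(g),.071+.042*np.cos(g))) for d in np.linspace(-.022,.022,12)]
        print(g,round(np.mean([im[int(round(v)),int(round(u))].max() for u,v in q])),end=" ")
    print()
# plate upright: compare the plate's face holes side view
E
```

```text
[ 0.4471 -0.048   0.0402] 0.012579778689552405 0.026629135806008813 0.04024091655364087 8.727014061860507 0.44554314049152277 19.8
side [(array([ 5,  0,  5, 10, 27], dtype=int32), array([334.8, 264.2])), (array([  0,  13,  40,  18, 264], dtype=int32), array([348.6, 280.4]))]
8.4 103 8.5 60 8.6 71 8.7 59 8.8 50 8.9 97 9.0 169 
top [(array([ 17,   9,  12,  25, 189], dtype=int32), array([250.6, 244. ]))]
8.4 50 8.5 52 8.6 59 8.7 63 8.8 60 8.9 54 9.0 85
```

```bash
python3 -c "
from bench import robot
print(robot.close_job())"
```

```text
the job is handed in; nothing more can be done
None
```

The plate stands upright in the vise and the jaws are closed on it. The crank measured about 8.7 rad, against 8.6 expected for a 16 mm plate, and resisted up to 16 N at the grip. I let go of the crank and handed the job in at about 20 s; I could not measure the jaw force directly, and no verdict came back.

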